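Load the dished plate, lift it and turn it a quarter with the lime centred

ROBOT

A 6-joint arm with a two-finger parallel gripper is mounted at the origin on the work surface. World frame = base frame: x ahead of the robot, y to its left, z up, the work surface at z = 0. Lengths are in m, angles in rad, forces in N, time in s.
With the tool pointing down it reaches from about 0.325 to 0.925 m from the base axis. Payload 3.1 kg.
Tool frame: the origin (TCP) lies midway between the tips of the shut fingers; the grasp point (between the pads) lies 19 mm behind it; z points along the fingers, y is the line along which they close (so a half turn about z gives the same grasp; the last joint's range is limited). The gripper opens to 85 mm and grips with 20 to 120 N. Pads are 22 mm wide; open, the fingers measure 114 mm over their backs; the gripper's body (76 mm by 85 mm) begins 54 mm behind the grasp point. The pads swing forward as they close: fully open they stand 13 mm farther back than shut.
Start: joints at [1.149, 0.217, 1.613, -0, 1.311, -0.112], TCP at [0.191, 0.595, 0.193] pointing down, gripper open.
Joint ranges: [-2.75, 2.75], [-0.78, 2.1], [0.31, 2.55], [-1.13, 4.27], [0.13, 2.63], [-2.58, 2.58]. Speed limits (rad/s): [2.79, 2.79, 3.14, 3.14, 3.14, 3.14].

INTERFACE

Orientations are given as [roll, pitch, yaw] about the fixed x, y, z axes, in that order (R = Rz(yaw) Ry(pitch) Rx(roll)).
In Python, from bench import arm gives the robot as it stands.
- The arm moves only by the tool apply_moves, never from a script. Its argument "targets" is a list that holds one entry, the list of rows, each a list of 7 numbers: the finger opening in m, from 0 to 0.0854, then the shift along the tool's x, y, z in m, then the turn, a rotation vector about the tool's x, y, z in degrees. In form: [[[gripper, tx, ty, tz, rx, ry, rz], ...]]. A call has 1 to 12 rows; each row is the pose to reach, as a shift and turn from the pose commanded when the call began, along the tool's axes at that moment; what a row does not reach only later rows make up. A row lasts 1/8 s, in which the tool goes at most 62.5 mm and 10.7 degrees, less where a joint would pass 70% of its speed; a pose out of reach is approached as far as the arm can. A call with a gripper value outside its range is refused whole. The fingers move at their own pace and stop on an object; "squeeze" is the grip in N (left out, the last holds). Time passes only in rows, so rows that repeat a pose let the fingers close. It gives the time, the measured TCP pose, the force, the opening and the grip force at its end, in the units of the state.
- arm.read_state(): the state, without advancing time (a new reading comes with each control period).
- arm.read_camera(name): name is "scene" or "top" or "wrist"; returns the picture (400x640x3 uint8, red, green, blue); there is no depth.
- arm.camera_params(name): a dict with "K" (3x3 intrinsics, pixels), "cam_to_world" (4x4, takes a point from camera to world coordinates). Camera axes: x right, y up, looking along -z (the intrinsics and any distortion apply to the point x, -y, -z); pixel columns grow to the right and rows downward; lengths in m; the calibration is good to about 2 mm. A picture is of the moment at which its call begins: read the wrist's pose just before it. camera_params takes no time and is no camera call; for the wrist camera it gives the pose at the moment of the call.
- arm.job_done(): hands the job in; it is judged then, once.
The state is a dict: "clock": time; "joints": joint angles; "joint_velocities": joint speeds; "effort": joint torques, N m; "position": TCP position; "ee_rot": TCP orientation; "force": force on the tool from outside, world axes, zero at the start; "wrist_torque": the same for the moment, N m; "gripper_width": finger opening in m; "finger_force": force on a finger pad.
Only numpy, scipy, OpenCV 4.12 (cv2) and the standard library are available. Lean on these libraries where they do the work, as an engineer would, in place of code of your own. Each camera call takes 0.05 s, during which the arm holds its last target. There are 200 camera calls.

TASK

Get the round dished serving plate ready to offer: stand the small clamp-lid jar and the pepper mill upright on it, one on each side of its arched handle, while it stays on the marble board. Then lift the plate by the handle grip at least 5 cm clear of the board and only then turn it a quarter turn, either way, so that the handle that ran along the board runs across it, keeping the plate level and the loose lime in the middle of its hollow. Finish still holding the plate up, level and still over the board, with nothing else carrying it, and leave the other things on the counter where they are.

Things in the scene. Friction and masses are not known exactly. Their poses are not given: they have to be found in the camera images.
- dish_handle (a point): Centre of the dark wooden grip of the serving plate's arched handle: bar 100 mm long (x), 18 wide (y), 22 high, 135 mm above the plate's underside, over its centre. Arch of 8 mm steel wire in the plate's x-z plane, feet at x = +-106 mm. Starts along the board's length (within 5 degrees). z up. The loaded plate (0.42 kg empty) hangs level from the grip's middle.
- dish_well (a point): Centre of the round wooden plate: lowest point of its hollow, 5.5 mm above the underside, 129.5 below the grip's centre. x along the handle, y across it, z up. Plate 250 mm across, foot 180; flat shelf 13 mm above the underside from radius 48 to 118 mm, rim 21 mm high; hollow a 9 degree cone of radius 48 mm. It stands on the board.
- lime_center (a point): Centre of the small round green lime, diameter 38 mm, 35 g, that lies loose in the plate's hollow and rolls.
- jar_center (a point): Small glass jar with wire-clamped lid, nuts inside, on the counter left or right of the board; this point is its centre, 40 mm above its foot. Height 80 mm, body 48 mm across up to 61 mm, lid 44 across, about 0.12 kg. x points to the clamp's front (wires 4 mm proud at +x, 3 mm at -x); the +y and -y sides are bare glass to grip. z up.
- mill_center (a point): Small turned dark-wood pepper mill standing on the counter on the other side of the board; this point is its centre, 42.5 mm above its foot. Height 85 mm; body a plain cylinder 42 mm across up to 55 mm above the foot, then a 26 mm steel neck, then a 38 mm head. About 0.10 kg. z up.
- board: Marble serving board, fixed, 280 mm long (its x) by 200 mm wide (its y), 16 mm thick; origin at the centre of its underside on the counter (z = 0).
- saucers: Bystander, fixed: stack of six saucers, 140 mm across, 75 mm high, with a round wooden tostonera (140 mm discs, handles to its +x) leaning against its -y side up to 135 mm high. Origin under the stack's centre.
- colander: Bystander: stainless colander, 184 mm across the rim, 81 mm high, with two loop handles; origin at its underside.
- spoon: Bystander: aluminium spoon 180 mm long lying on the counter.
- bigjar: Bystander: large clamp-lid glass jar, 100 mm across, 180 mm high; origin at its underside. Not the one to load.
- ramekin: Bystander: white ceramic bowl 80 mm across, 40 mm high; origin at its underside.
- eggcup: Bystander: white ceramic egg cup 48 mm across, 62 mm high; origin at its underside.
- oil: Bystander: green glass oil bottle 64 mm across, 230 mm high; origin at its underside.
Mind the look-alikes: they are no part of the job. What is shaped like the part that bears jar_center but orange is not meant. There is more than one size of the part that bears lime_center; the job needs the smaller.

How it is judged:
On the way, in this order (a step that is already met when the one before it is completed fails the run):
1. jar and mill stand upright on the plate, one each side of the handle, let go, the plate still on the board (angle between each of jar_center, mill_center's own z axis and vertical below 0.2 rad and horizontal distance between each of jar_center, mill_center and dish_well below 0.115 m and z of jar_center in the frame of dish_well between 0.03 and 0.065 m and z of mill_center in the frame of dish_well between 0.03 and 0.065 m and ((y of jar_center in the frame of dish_well above 0.035 m and y of mill_center in the frame of dish_well below -0.035 m) or (y of jar_center in the frame of dish_well below -0.035 m and y of mill_center in the frame of dish_well above 0.035 m)) and contact force between each of jar, mill and the arm below 0.1 N and height (world z) of dish_well below 0.03 m and linear speed of each of jar, mill below 0.03 m/s and horizontal distance between lime_center and dish_well below 0.02 m), for 0.2 s.
2. plate lifted clear of the board, level, not yet turned, the lime centred (height (world z) of dish_well above 0.0665 m and angle between dish_well's own z axis and vertical below 0.12 rad and horizontal distance between lime_center and dish_well below 0.02 m and contact force between dish and board below 0.05 N and contact force between dish and table below 0.05 N and angle between the x axis of dish_well and the x axis of board, either way round below 0.3 rad), for 0.15 s.
At the end, for the whole second after the job is handed in: Plate held by the fingers, still, within 80 mm of the board's centre, underside 45 mm or more above it, level within 0.12 rad, handle across the board within 0.2 rad; lime within 20 mm of centre; jar and mill upright on opposite sides, 35 mm or more off the handle line, not touched by the robot (angle between each of jar_center, mill_center's own z axis and vertical below 0.2 rad and horizontal distance between each of jar_center, mill_center and dish_well below 0.115 m and z of jar_center in the frame of dish_well between 0.03 and 0.065 m and z of mill_center in the frame of dish_well between 0.03 and 0.065 m and ((y of jar_center in the frame of dish_well above 0.035 m and y of mill_center in the frame of dish_well below -0.035 m) or (y of jar_center in the frame of dish_well below -0.035 m and y of mill_center in the frame of dish_well above 0.035 m)) and contact force between each of jar, mill and the arm below 0.1 N and height (world z) of dish_well above 0.0665 m and angle between dish_well's own z axis and vertical below 0.12 rad and horizontal distance between lime_center and dish_well below 0.02 m and contact force between dish and board below 0.05 N and contact force between dish and table below 0.05 N and angle between the x axis of dish_well and the y axis of board, either way round below 0.2 rad and horizontal distance between dish_well and board below 0.08 m and linear speed of dish below 0.04 m/s and angular speed of dish below 0.15 rad/s and contact force between dish and the fingers above 1 N); the arm keeps its last pose, push and grip.
It fails at once if the lime rolls more than 35 mm from the middle of the hollow (horizontal distance between lime_center and dish_well above 0.035 m).
It fails at once if the plate tilts by more than 0.2 rad (angle between dish_well's own z axis and vertical above 0.2 rad).
It fails at once if the jar or the mill is tipped over (angle between any of jar_center, mill_center's own z axis and vertical above 0.8 rad).
It fails at once if a bystander is moved by more than 30 mm (distance of any of colander, spoon, bigjar, ramekin, eggcup, oil from where it was at the start of the episode above 0.03 m).
It also fails if it takes over 72 s, if anything falls off the work surface, if the arm or the gripper's body presses on something with over 40 N, if the wrist force passes 120 N, or if a joint passes its speed limit or range.

## Working session

There is one attempt and no reset: what is moved stays moved. The work goes in short steps, Python scripts to look and compute and a tool call to move; the robot and the scene stay as the last step left them, time stands still between calls to the robot, and variables do not carry over. Pictures are saved under pics/ and viewed, at most 10 in all, crops included, and the job is handed in when it is done.

Besides the shell and the picture viewer there is one more tool, called after "Request:" as name([rows], argument=value, ...), one row to a line, values as JSON. apply_moves: Moves the arm, as the interface text tells. Its arguments: {"type":"object","properties":{"targets":{"type":"array","items":{"type":"array","items":{"type":"array","items":{"type":"number"}}}},"squeeze":{"type":"number"}},"required":["targets"]}

```bash
ls; mkdir -p pics; python3 - <<'E'
from bench import arm
import cv2,numpy as np
np.set_printoptions(precision=4,suppress=True)
for n in("scene","top"):
    im=arm.read_camera(n); cv2.imwrite(f"pics/{n}0.png",im[...,::-1]); p=arm.camera_params(n); print(n,p)
print(arm.read_state())
E
```

```text
pics
scene {'K': array([[487.413 ,   0.    , 322.3668],
       [  0.    , 487.413 , 208.6321],
       [  0.    ,   0.    ,   1.    ]]), 'cam_to_world': array([[ 0.7075, -0.5266,  0.4713,  1.233 ],
       [ 0.7066,  0.5386, -0.459 , -0.6352],
       [-0.0121,  0.6577,  0.7531,  1.142 ],
       [ 0.    ,  0.    ,  0.    ,  1.    ]])}
top {'K': array([[361.4695,   0.    , 316.0538],
       [  0.    , 361.4695, 199.797 ],
       [  0.    ,   0.    ,   1.    ]]), 'cam_to_world': array([[-0.017 ,  0.9822, -0.1868,  0.3695],
       [-0.9998, -0.0187, -0.0077, -0.015 ],
       [-0.0111,  0.1867,  0.9824,  1.2521],
       [ 0.    ,  0.    ,  0.    ,  1.    ]])}
{'clock': 0.1, 'joints': array([ 1.1488,  0.2177,  1.6148, -0.    ,  1.3113, -0.1122]), 'joint_velocities': array([-0.0003, -0.0004, -0.0038,  0.0004, -0.0003, -0.0009]), 'effort': array([ -0.0005, -39.808 , -30.497 ,  -0.0001,   0.0043,  -0.    ]), 'position': array([0.1902, 0.5945, 0.1914]), 'ee_rot': array([-3.1394, -0.0002,  2.8318]), 'force': array([-0.2429, -0.6569,  0.4912]), 'wrist_torque': array([-0.0109, -0.0088, -0.0142]), 'finger_force': 0.0, 'gripper_width': 0.08567408107146167}
```

View pics/top0.png

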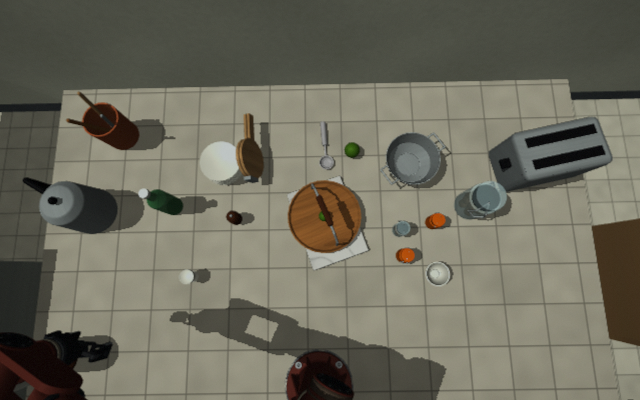

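View pics/scene0.png

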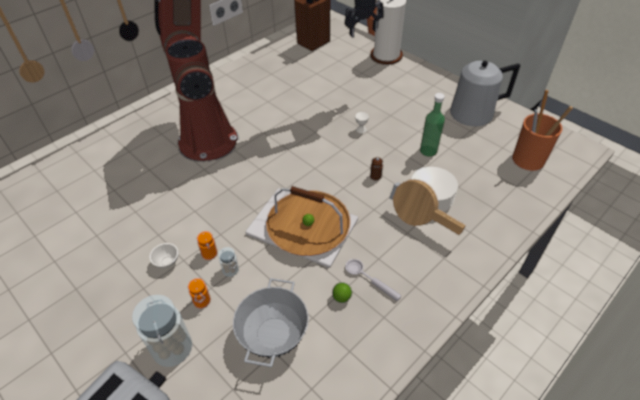

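```bash
python3 - <<'E'
import cv2
t=cv2.imread("pics/top0.png"); s=cv2.imread("pics/scene0.png")
cv2.imwrite("pics/topc.png",cv2.resize(t[165:285,220:460],None,fx=3.3,fy=3.3,interpolation=cv2.INTER_CUBIC))
cv2.imwrite("pics/scc.png",cv2.resize(s[145:320,180:400],None,fx=3.4,fy=3.4,interpolation=cv2.INTER_CUBIC))
E
```

```text
(no output)
```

View pics/topc.png

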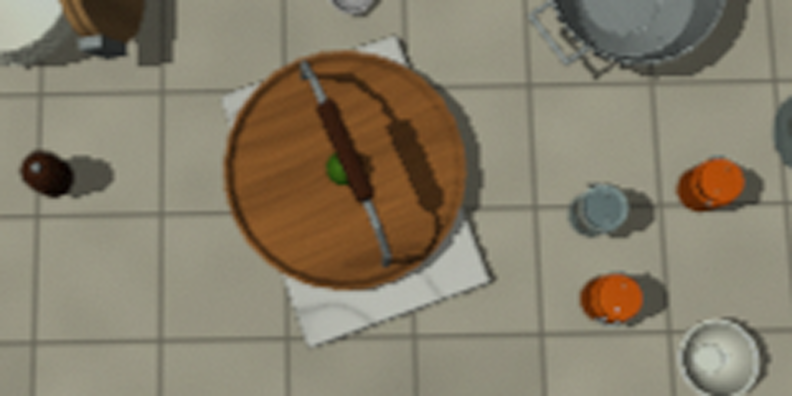

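View pics/scc.png

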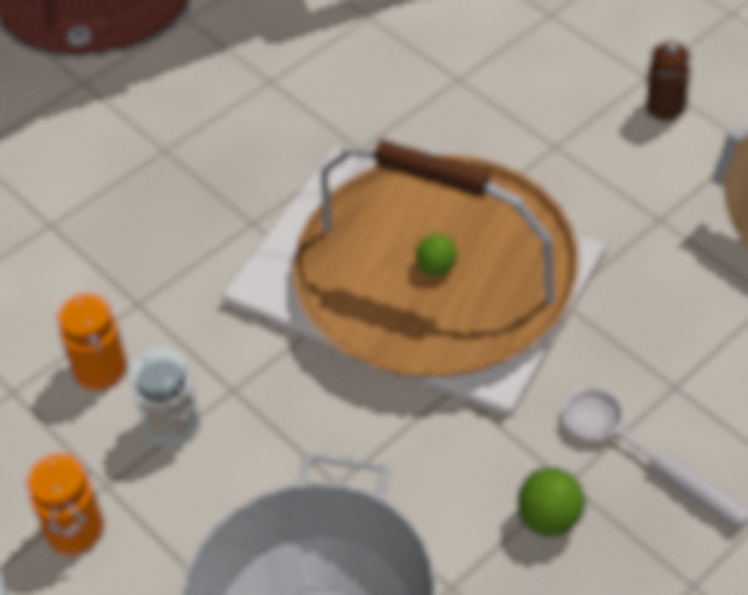

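```bash
cat > h.py <<'E'
from bench import arm
import cv2,numpy as np
from scipy.spatial.transform import Rotation as R
np.set_printoptions(precision=4,suppress=True)
def ray(P,uv):
    K,T=P["K"],P["cam_to_world"]
    d=np.linalg.solve(K,[uv[0],uv[1],1.]); d=T[:3,:3]@[d[0],-d[1],-d[2]]
    return T[:3,3],d/np.linalg.norm(d)
def atz(P,uv,z):
    o,d=ray(P,uv); return o+d*(z-o[2])/d[2]
def tri(*rs):
    A=sum(np.eye(3)-np.outer(d,d) for o,d in rs); b=sum((np.eye(3)-np.outer(d,d))@o for o,d in rs)
    return np.linalg.solve(A,b)
def proj(P,X):
    T=P["cam_to_world"]; p=T[:3,:3].T@(np.array(X)-T[:3,3]); q=P["K"]@[p[0],-p[1],-p[2]]; return q[:2]/q[2]
E
python3 - <<'E'
from h import *
t=arm.camera_params("top"); s=arm.camera_params("scene")
tc=lambda u,v:(220+u/3.3,165+v/3.3); sc=lambda u,v:(180+u/3.4,145+v/3.4)
print("plate",atz(t,tc(346,170),.037), atz(s,sc(436,266),.037))
a,b=atz(t,tc(322,105),.151),atz(t,tc(366,200),.151);print("grip",(a+b)/2,np.degrees(np.arctan2(*(a-b)[1::-1])),np.linalg.norm(a-b))
a2,b2=atz(s,sc(489,178),.151),atz(s,sc(380,155),.151);print("gripS",(a2+b2)/2,np.degrees(np.arctan2(*(a2-b2)[1::-1])),np.linalg.norm(a2-b2))
a,b=atz(t,tc(305,68),.04),atz(t,tc(387,262),.04);print("feet",(a+b)/2,np.degrees(np.arctan2(*(a-b)[1::-1])),np.linalg.norm(a-b))
for n,u,v,z in(("jar",(604,207),(161,372),.08),("mill",(40,168),(671,48),.085)):
    print(n,atz(t,tc(*u),z),atz(s,sc(*v),z),tri(ray(t,tc(*u)),ray(s,sc(*v))))
for n,u in dict(bA=(400,36),bB=(222,100),bC=(492,278),bD=(310,346)).items(): print(n,atz(t,tc(*u),.016))
print("lime",atz(s,sc(436,255),.04))
print("colander handle near",atz(s,sc(305,462),.07),atz(t,tc(540,15),.07))
w=arm.camera_params("wrist"); st=arm.read_state()
Rt=R.from_euler('xyz',st['ee_rot']).as_matrix(); print(w["K"]); print("cam in tool",Rt.T@(w["cam_to_world"][:3,3]-st["position"]),Rt.T@w["cam_to_world"][:3,:3]); print(Rt)
E
```

```text
plate [ 0.5424 -0.0343  0.037 ] [ 0.5521 -0.0311  0.037 ]
grip [ 0.543  -0.0308  0.151 ] 23.401850532228572 0.09862676130974532
gripS [ 0.5456 -0.0215  0.151 ] 28.412073141959898 0.09334808252222285
feet [ 0.5487 -0.0337  0.04  ] 21.500888988806143 0.21769414655593872
jar [ 0.4949 -0.2864  0.08  ] [ 0.5015 -0.2815  0.08  ] [ 0.4973 -0.2837  0.0776]
mill [0.5432 0.2693 0.085 ] [0.5491 0.2768 0.085 ] [0.5463 0.2735 0.0836]
bA [ 0.6886 -0.0953  0.016 ]
bB [0.6225 0.095  0.016 ]
bC [ 0.4307 -0.182   0.016 ]
bD [0.3654 0.0059 0.016 ]
lime [ 0.5451 -0.0242  0.04  ]
colander handle near [ 0.6402 -0.253   0.07  ] [ 0.6939 -0.2356  0.07  ]
[[318.4513   0.     318.1088]
 [  0.     318.4513 200.7295]
 [  0.       0.       1.    ]]
cam in tool [ 0.0765  0.0007 -0.1811] [[-0.0022  0.9541  0.2994]
 [ 1.      0.0018  0.0014]
 [ 0.0008  0.2994 -0.9541]]
[[-0.9524  0.3049 -0.0009]
 [ 0.3049  0.9524 -0.002 ]
 [ 0.0002 -0.0022 -1.    ]]
```

The clear jar is at top (402,229) and scene (229,262). The two jars of the same shape at top (437,221) and (406,256) are orange, so they're not the one. The lime meant is the small one in the hollow (scene crop (436,255)); the bigger one at scene (342,292) lies on the counter. The mill is at top (234,217). The crops above confirm all of this. I'll start with the mill.

Request:
apply_moves([
  [[0.085, -0.437, -0.197, 0, 0, 0, 0], [0.085, -0.437, -0.197, 0, 0, 0, 0], [0.085, -0.437, -0.197, 0, 0, 0, 0], [0.085, -0.437, -0.197, 0, 0, 0, 0], [0.085, -0.437, -0.197, 0, 0, 0, 0], [0.085, -0.437, -0.197, 0, 0, 0, 0], [0.085, -0.437, -0.197, 0, 0, 0, 0], [0.085, -0.437, -0.197, 0, 0, 0, 0], [0.085, -0.437, -0.197, 0, 0, 0, 0], [0.085, -0.437, -0.197, 0, 0, 0, 0], [0.085, -0.437, -0.197, 0, 0, 0, 0], [0.085, -0.437, -0.197, 0, 0, 0, 0]],
])

```text
clock: 1.6
position: [0.5458, 0.2754, 0.1926]
ee_rot: [3.142, -0.0, 2.834]
force: [0.0, -0.2, -0.7]
gripper_width: 0.0848
finger_force: 0.0
```

```bash
cat >> h.py <<'E'
def wrist(name=None):
    st=arm.read_state(); P=arm.camera_params("wrist"); im=arm.read_camera("wrist")
    if name: cv2.imwrite(f"pics/{name}.png",im[...,::-1])
    return st,P,im
def to_tool(st,d): return R.from_euler('xyz',st['ee_rot']).inv().apply(d)
E
python3 - <<'E'
from h import *
st,P,im=wrist("w1"); print(st["position"],st["ee_rot"],st["joints"],st["clock"])
print(proj(P,[.5463,.2735,.085]),proj(P,[.5463,.2735,.0]))
E
```

```text
[0.5458 0.2754 0.1926] [ 3.1416 -0.0002  2.8336] [ 0.3525  0.1884  1.6469  0.0001  1.3065 -0.9103] 1.6
[316.0082 187.463 ] [316.5149 168.9681]
```

View pics/w1.png

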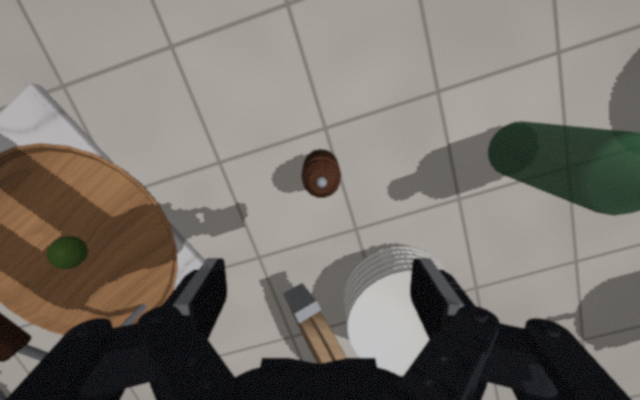

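The mill's steel knob is at wrist (322,182), and its surroundings are clear enough for the fingers.

```bash
python3 - <<'E'
from h import *
st=arm.read_state(); P=arm.camera_params("wrist")
m=atz(P,(322,182),.085); print(m, atz(P,(321,163),.0), to_tool(st,m-st["position"]))
for uv in((300,290),(345,350)): print(atz(P,uv,.1))
E
```

```text
[0.5432 0.2803 0.085 ] [0.5413 0.2807 0.    ] [0.0041 0.0039 0.1077]
[0.6376 0.2275 0.1   ]
[0.7211 0.2493 0.1   ]
```

Request:
apply_moves([
  [[0.085, 0.004, 0.004, 0.05, 0, 0, 0], [0.085, 0.004, 0.004, 0.1, 0, 0, 0], [0.085, 0.004, 0.004, 0.14, 0, 0, 0], [0.085, 0.004, 0.004, 0.17, 0, 0, 0], [0.085, 0.004, 0.004, 0.18, 0, 0, 0], [0.085, 0.004, 0.004, 0.18, 0, 0, 0], [0.035, 0.004, 0.004, 0.18, 0, 0, 0], [0.035, 0.004, 0.004, 0.18, 0, 0, 0], [0.035, 0.004, 0.004, 0.18, 0, 0, 0], [0.035, 0.004, 0.004, 0.18, 0, 0, 0], [0.035, 0.004, 0.004, 0.18, 0, 0, 0], [0.035, 0.004, 0.004, 0.18, 0, 0, 0]],
], squeeze=30)

```text
clock: 3.15
position: [0.5456, 0.2794, 0.0151]
ee_rot: [3.141, 0.003, 2.832]
force: [-2.0, -1.7, 7.2]
gripper_width: 0.0359
finger_force: 51.5
```

Request:
apply_moves([
  [[0.035, 0, 0, -0.01, 0, 0, 0], [0.035, 0, 0, -0.03, 0, 0, 0], [0.035, 0, 0, -0.06, 0, 0, 0], [0.035, 0, 0, -0.09, 0, 0, 0], [0.035, 0, 0, -0.09, 0, 0, 0], [0.035, 0, 0, -0.09, 0, 0, 0]],
])

```text
clock: 3.9
position: [0.5435, 0.2793, 0.1022]
ee_rot: [-3.141, -0.001, 2.832]
force: [-0.9, 0.3, -2.2]
gripper_width: 0.0358
finger_force: 49.6
```

```bash
python3 - <<'E'
from h import *
st,P,im=wrist("w2"); print(st["position"],st["force"])
t=arm.read_camera("top"); s=arm.read_camera("scene")
cv2.imwrite("pics/c2.png",np.hstack([cv2.resize(im[100:400,170:470],(400,400)),cv2.resize(s[60:260,280:480],(400,400))])[...,::-1])
E
```

```text
[0.5435 0.2793 0.1022] [-0.926   0.3137 -2.1596]
```

View pics/c2.png

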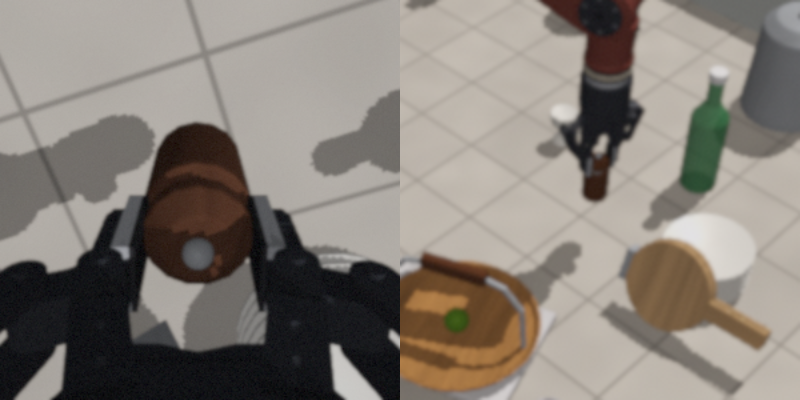

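The mill is held upright and centred between the pads. Next I'll take it above its place beside the handle and look at the plate from there.

Request:
apply_moves([
  [[0.035, -0.005, -0.03, -0.04, 0, 0, 0], [0.035, -0.013, -0.07, -0.065, 0, 0, 0], [0.035, -0.022, -0.12, -0.065, 0, 0, 0], [0.035, -0.03, -0.165, -0.065, 0, 0, 0], [0.035, -0.037, -0.2, -0.065, 0, 0, 0], [0.035, -0.041, -0.222, -0.065, 0, 0, 0], [0.035, -0.041, -0.228, -0.065, 0, 0, 0], [0.035, -0.041, -0.228, -0.065, 0, 0, 0], [0.035, -0.041, -0.228, -0.065, 0, 0, 0]],
])

```text
clock: 5.18
position: [0.5136, 0.0507, 0.1673]
ee_rot: [3.141, -0.001, 2.833]
force: [0.3, -0.7, -0.9]
gripper_width: 0.0358
finger_force: 49.7
```

```bash
python3 - <<'E'
from h import *
st,P,im=wrist("w3"); print(st["position"],st["joints"],st["clock"])
E
```

```text
[0.5136 0.0507 0.1673] [-0.038   0.0077  1.8922  0.0005  1.2421 -1.3001] 5.175
```

View pics/w3.png

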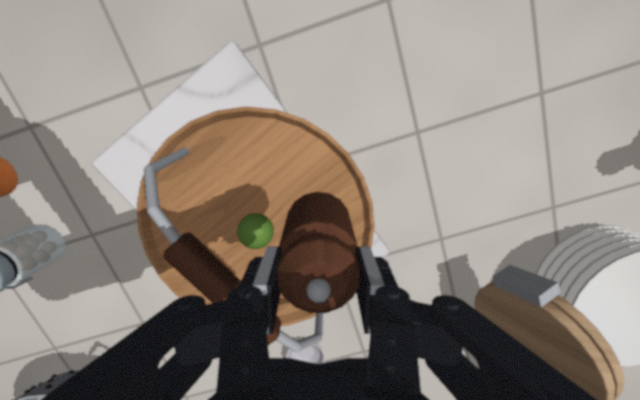

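The rim, outside edge, passes through wrist (138,205), (245,107), (374,215), (340,143) and (170,155). The lime is at (256,231) and the near handle foot at (186,153).

```bash
python3 - <<'E'
from h import *
from scipy.optimize import least_squares
P=arm.camera_params("wrist"); st=arm.read_state()
# rim edge points by wood mask
im=cv2.imread("pics/w3.png"); hsv=cv2.cvtColor(im,cv2.COLOR_BGR2HSV)
m=((hsv[...,0]>5)&(hsv[...,0]<22)&(hsv[...,1]>90)&(hsv[...,2]>40)).astype(np.uint8); m[330:]=0;m[:,400:]=0
pts=[]
for u in range(175,360,6):
    c=np.where(m[:,u])[0]; 
    if len(c): pts.append((u,c.min()))
for v in range(160,230,6):
    c=np.where(m[v])[0]; pts.append((c[c>60].min(),v)); 
    if v<225: pts.append((c.max(),v))
X=np.array([atz(P,p,.037)[:2] for p in pts])
f=least_squares(lambda q:np.hypot(*(X-q[:2]).T)-.125,[.546,-.031],loss="soft_l1",f_scale=.002)
f3=least_squares(lambda q:np.hypot(*(X-q[:2]).T)-q[2],[.546,-.031,.125],loss="soft_l1",f_scale=.002)
print("plate",f.x,np.median(abs(f.fun)),f3.x)
print("lime",atz(P,(256,231),.041)); 
ft=atz(P,(186,153),.033); d=f.x-ft[:2]; print("foot",ft,np.hypot(*d),np.degrees(np.arctan2(d[1],d[0])))
k=atz(P,(318.5,290),st["position"][2]-.0135+.085);print("knob",k,k-st["position"])
# grip bar left end
e=atz(P,(180,250),.151); print("grip end",e)
E
```

```text
plate [ 0.5466 -0.0282] 0.0006248318444750239 [ 0.544  -0.0274  0.1227]
lime [ 0.5445 -0.0269  0.041 ]
foot [ 0.4479 -0.0655  0.033 ] 0.10555999390960824 20.669591333431676
knob [0.509  0.0528 0.2389] [-0.0046  0.0021  0.0715]
grip end [ 0.5047 -0.0451  0.151 ]
```

Request:
apply_moves([
  [[0.035, -0.004, 0.003, 0.03, 0, 0, 0], [0.035, -0.004, 0.003, 0.06, 0, 0, 0], [0.035, -0.004, 0.003, 0.09, 0, 0, 0], [0.035, -0.004, 0.003, 0.11, 0, 0, 0], [0.035, -0.004, 0.003, 0.117, 0, 0, 0], [0.035, -0.004, 0.003, 0.121, 0, 0, 0], [0.035, -0.004, 0.003, 0.123, 0, 0, 0], [0.035, -0.004, 0.003, 0.123, 0, 0, 0], [0.035, -0.004, 0.003, 0.123, 0, 0, 0]],
])

```text
clock: 6.35
position: [0.5189, 0.0514, 0.0453]
ee_rot: [3.141, 0.001, 2.832]
force: [-0.2, -0.5, -1.0]
gripper_width: 0.0363
finger_force: 49.7
```

Request:
apply_moves([
  [[0.035, 0, 0, 0.001, 0, 0, 0], [0.035, 0, 0, 0.002, 0, 0, 0], [0.035, 0, 0, 0.003, 0, 0, 0], [0.035, 0, 0, 0.003, 0, 0, 0]],
])

```text
clock: 6.85
position: [0.5193, 0.0513, 0.0442]
ee_rot: [-3.142, 0.001, 2.832]
force: [-4.5, -0.7, 11.5]
gripper_width: 0.0358
finger_force: 53.0
```

Request:
apply_moves([
  [[0.04, 0, 0, -0.002, 0, 0, 0], [0.048, 0, 0, -0.002, 0, 0, 0], [0.06, 0, 0, -0.002, 0, 0, 0], [0.075, 0, 0, -0.002, 0, 0, 0], [0.075, 0, 0, -0.005, 0, 0, 0], [0.075, 0, 0, -0.025, 0, 0, 0], [0.075, 0, 0, -0.06, 0, 0, 0], [0.08, 0, 0, -0.11, 0, 0, 0], [0.085, 0, 0, -0.16, 0, 0, 0], [0.085, 0, 0, -0.17, 0, 0, 0]],
])

```text
clock: 8.1
position: [0.5215, 0.0514, 0.2168]
ee_rot: [3.139, 0.009, 2.832]
force: [0.1, -0.2, 0.0]
gripper_width: 0.0851
finger_force: 0.0
```

```bash
python3 - <<'E'
from h import *
st,P,im=wrist("w4"); print(st["position"],st["ee_rot"],st["joints"],st["clock"])
s=arm.read_camera("scene")
cv2.imwrite("pics/c4.png",np.hstack([im[60:400,0:450],cv2.resize(s[170:310,180:325],(345,340))])[...,::-1])
E
```

```text
[0.5215 0.0514 0.2168] [3.1391 0.0089 2.8319] [-0.0358 -0.0269  1.8311  0.      1.3281 -1.2969] 8.1
```

View pics/c4.png

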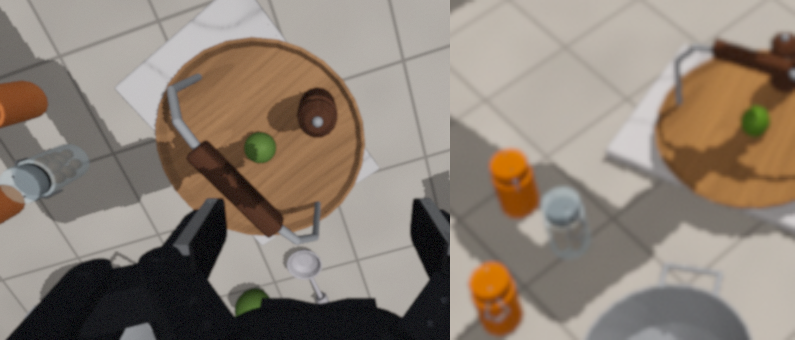

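```bash
python3 - <<'E'
from h import *
st=arm.read_state();P=arm.camera_params("wrist")
c=np.array([.546,-.028]);y=np.radians(21);A=np.array([[np.cos(y),np.sin(y)],[-np.sin(y),np.cos(y)]])
m=atz(P,(318,182),.114);print("mill",m,A@(m[:2]-c)); l=atz(P,(260,207),.041);print("lime",l,A@(l[:2]-c))
a,b=atz(P,(200,210),.151),atz(P,(277,288),.151);print("grip",(a+b)/2,np.linalg.norm(a-b),np.degrees(np.arctan2((b-a)[1],(b-a)[0])))
j=atz(P,(30,242),.08);print("jar",j,to_tool(st,j-st["position"]))
E
```

```text
mill [0.5139 0.0535 0.114 ] [-0.0008  0.0876]
lime [ 0.5394 -0.0261  0.041 ] [-0.0055  0.0042]
grip [ 0.5415 -0.0244  0.151 ] 0.09374345027504791 21.473881237326218
jar [ 0.4902 -0.2655  0.08  ] [-0.0683 -0.3109  0.1333]
```

Request:
apply_moves([
  [[0.085, -0.014, -0.06, 0, 0, 0, 0], [0.085, -0.028, -0.12, 0, 0, 0, 0], [0.085, -0.042, -0.18, 0, 0, 0, 0], [0.085, -0.056, -0.24, 0, 0, 0, 0], [0.085, -0.068, -0.29, 0.01, 0, 0, 0], [0.085, -0.074, -0.32, 0.017, 0, 0, 0], [0.085, -0.074, -0.32, 0.017, 0, 0, 0], [0.085, -0.074, -0.32, 0.017, 0, 0, 0]],
])

```text
clock: 9.2
position: [0.4904, -0.2745, 0.1928]
ee_rot: [3.14, -0.003, 2.832]
force: [-0.3, 0.8, 0.4]
gripper_width: 0.085
finger_force: 0.0
```

```bash
python3 - <<'E'
from h import *
st,P,im=wrist("w5"); print(st["position"],st["ee_rot"],st["joints"],st["clock"])
uv=proj(P,[.495,-.276,.05]); print(uv)
u,v=np.clip(uv.astype(int),[100,75],[540,325])
print(u-100,v-75); cv2.imwrite("pics/c5.png",cv2.resize(im[v-75:v+75,u-100:u+100],(800,600),interpolation=cv2.INTER_CUBIC)[...,::-1])
E
```

```text
[ 0.4904 -0.2745  0.1928] [ 3.1398 -0.0033  2.8318] [-0.6357  0.0861  1.7611  0.0007  1.2981 -1.8968] 9.2
[317.6178 182.641 ]
217 107
```

View pics/c5.png

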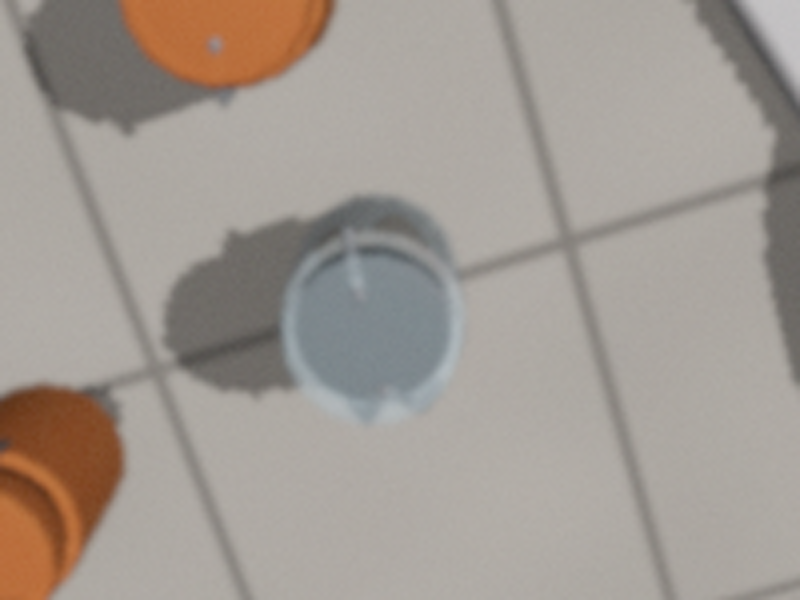

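The clear jar's lid is centred at wrist (311,186). Its bail wires run from about crop (352,235) to (390,405), roughly 12° off the tool's x axis. I'll turn the tool about −12° so that the pads meet bare glass.

```bash
python3 - <<'E'
from h import *
st=arm.read_state();P=arm.camera_params("wrist")
j=atz(P,(311,186.5),.08);print("jar",j,to_tool(st,j-st["position"]), atz(P,(217+375/4,107+275/4),.0)); print(atz(P,(217-20/4,107+540/4),.08))
E
```

```text
jar [ 0.4903 -0.2809  0.08  ] [-0.0017 -0.0065  0.1134] [ 0.497  -0.2852  0.    ]
[ 0.5147 -0.3942  0.08  ]
```

Request:
apply_moves([
  [[0.085, -0.003, -0.006, 0.0, 0, 0, -6], [0.085, -0.003, -0.006, 0.02, 0, 0, -12], [0.085, -0.003, -0.006, 0.07, 0, 0, -12], [0.085, -0.003, -0.006, 0.12, 0, 0, -12], [0.085, -0.003, -0.006, 0.16, 0, 0, -12], [0.085, -0.003, -0.006, 0.176, 0, 0, -12], [0.085, -0.003, -0.006, 0.177, 0, 0, -12], [0.06, -0.003, -0.006, 0.177, 0, 0, -12], [0.041, -0.003, -0.006, 0.177, 0, 0, -12], [0.041, -0.003, -0.006, 0.177, 0, 0, -12], [0.041, -0.003, -0.006, 0.177, 0, 0, -12], [0.041, -0.003, -0.006, 0.177, 0, 0, -12]],
], squeeze=30)

```text
clock: 10.75
position: [0.4944, -0.2846, 0.0202]
ee_rot: [-3.138, 0.005, 3.041]
force: [0.5, -1.6, 6.8]
gripper_width: 0.043
finger_force: 41.2
```

Request:
apply_moves([
  [[0.041, 0, 0, -0.01, 0, 0, 0], [0.041, 0, 0, -0.04, 0, 0, 0], [0.041, 0, 0, -0.08, 0, 0, 0], [0.041, -0.01, 0.03, -0.12, 0, 0, 0], [0.041, -0.024, 0.075, -0.13, 0, 0, 0], [0.041, -0.038, 0.12, -0.13, 0, 0, 0], [0.041, -0.05, 0.16, -0.13, 0, 0, 0], [0.041, -0.06, 0.185, -0.13, 0, 0, 0], [0.041, -0.062, 0.192, -0.13, 0, 0, 0], [0.041, -0.062, 0.192, -0.13, 0, 0, 0], [0.041, -0.062, 0.192, -0.13, 0, 0, 0]],
])

```text
clock: 12.12
position: [0.5726, -0.0987, 0.1474]
ee_rot: [-3.141, -0.001, 3.04]
force: [0.0, 0.1, -0.9]
gripper_width: 0.043
finger_force: 39.9
```

```bash
python3 - <<'E'
from h import *
st,P,im=wrist("w6"); print(st["position"],st["ee_rot"],st["joints"],st["clock"])
t=arm.read_camera("top");cv2.imwrite("pics/t6.png",t[...,::-1])
# lime by colour
h=cv2.cvtColor(im,cv2.COLOR_RGB2HSV);m=cv2.inRange(h,(35,120,20),(75,255,255));n,l,s,c=cv2.connectedComponentsWithStats(m)
print([(s[i,4],c[i]) for i in range(1,n) if s[i,4]>60])
h=cv2.cvtColor(t,cv2.COLOR_RGB2HSV);m=cv2.inRange(h,(35,120,20),(75,255,255));n,l,s,c=cv2.connectedComponentsWithStats(m)
T=arm.camera_params("top")
print([(s[i,4],c[i],atz(T,c[i],.041)) for i in range(1,n) if s[i,4]>20])
E
```

```text
[ 0.5726 -0.0987  0.1474] [-3.1413 -0.0007  3.0401] [-0.2912  0.1674  1.7594 -0.0005  1.2155 -1.7603] 12.125
[(np.int32(988), array([390.1862, 149.5091])), (np.int32(951), array([309.4479, 348.5731]))]
[(np.int32(114), array([351.9386, 147.7719]), array([ 0.7829, -0.1343,  0.041 ])), (np.int32(73), array([154.0548, 203.4247]), array([0.5978, 0.5489, 0.041 ])), (np.int32(95), array([174.6947, 204.5368]), array([0.5926, 0.4778, 0.041 ]))]
```

```bash
python3 - <<'E'
from h import *
P=arm.camera_params("wrist"); print(atz(P,(390.2,149.5),.041))
E
```

```text
[ 0.5452 -0.0303  0.041 ]
```

Request:
apply_moves([
  [[0.041, -0.002, 0, 0.03, 0, 0, 0], [0.041, -0.002, 0, 0.06, 0, 0, 0], [0.041, -0.002, 0, 0.08, 0, 0, 0], [0.041, -0.002, 0, 0.09, 0, 0, 0], [0.041, -0.002, 0, 0.095, 0, 0, 0], [0.041, -0.002, 0, 0.097, 0, 0, 0], [0.041, -0.002, 0, 0.098, 0, 0, 0], [0.041, -0.002, 0, 0.098, 0, 0, 0]],
])

```text
clock: 13.22
position: [0.5757, -0.098, 0.0503]
ee_rot: [-3.141, 0.001, 3.041]
force: [0.8, 0.4, -0.4]
gripper_width: 0.043
finger_force: 39.9
```

Request:
apply_moves([
  [[0.041, 0, 0, 0.001, 0, 0, 0], [0.041, 0, 0, 0.002, 0, 0, 0], [0.041, 0, 0, 0.003, 0, 0, 0], [0.041, 0, 0, 0.003, 0, 0, 0]],
])

```text
clock: 13.72
position: [0.5761, -0.098, 0.0492]
ee_rot: [-3.141, 0.001, 3.041]
force: [-3.6, 0.7, 10.7]
gripper_width: 0.043
finger_force: 42.3
```

Request:
apply_moves([
  [[0.046, 0, 0, -0.002, 0, 0, 0], [0.053, 0, 0, -0.002, 0, 0, 0], [0.062, 0, 0, -0.002, 0, 0, 0], [0.072, 0, 0, -0.003, 0, 0, 0], [0.075, 0, 0, -0.006, 0, 0, 0], [0.075, 0, 0, -0.025, 0, 0, 0], [0.075, 0, 0, -0.06, 0, 0, 0], [0.08, 0, 0, -0.11, 0, 0, 0], [0.08, 0, 0, -0.16, 0, 0, 0], [0.08, 0, 0, -0.2, 0, 0, 0], [0.08, 0, 0, -0.21, 0, 0, 0]],
])

```text
clock: 15.1
position: [0.5776, -0.0985, 0.2625]
ee_rot: [-3.14, 0.009, 3.041]
force: [0.2, 0.7, 0.6]
gripper_width: 0.0797
finger_force: 0.0
```

```bash
python3 - <<'E'
from h import *
st,P,im=wrist("w7"); print(st["position"],st["ee_rot"],st["joints"],st["clock"])
T=arm.camera_params("top"); t=arm.read_camera("top");cv2.imwrite("pics/t7.png",t[...,::-1])
cv2.imwrite("pics/c7.png",np.hstack([im[30:330,60:560],cv2.resize(t[165:265,275:375],(300,300))])[...,::-1])
E
```

```text
[ 0.5776 -0.0985  0.2625] [-3.14    0.0091  3.0413] [-0.2888  0.0787  1.638   0.0001  1.4157 -1.7593] 15.1
```

View pics/c7.png

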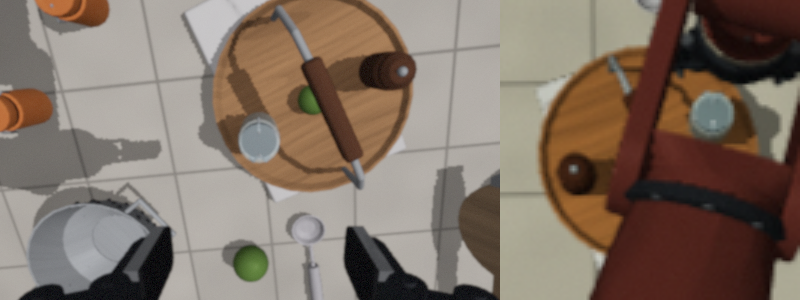

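Jar and mill stand on opposite sides of the handle. In the wrist image the grip's ends are at (374,90) and (411,188), the jar lid at (320,168), the mill knob at (463,101) and the lime at (371,129).

```bash
python3 - <<'E'
from h import *
st=arm.read_state();P=arm.camera_params("wrist")
im=cv2.imread("pics/w7.png");hs=cv2.cvtColor(im,cv2.COLOR_BGR2HSV)
# grip: dark reddish bar; mask by value within ROI
roi=np.zeros(im.shape[:2],np.uint8);cv2.line(roi,(374,90),(411,188),255,34)
m=((hs[...,2]<115)&(hs[...,1]>100)&((hs[...,0]<12)|(hs[...,0]>170))).astype(np.uint8)*(roi>0)
n,l,s,c=cv2.connectedComponentsWithStats(m);i=1+np.argmax(s[1:,4]);r=cv2.minAreaRect(np.argwhere(l==i)[:,::-1].astype(np.float32));print(s[i],c[i],r)
a,b=atz(P,(374,90),.158),atz(P,(411,188),.158);y=np.arctan2(*(b-a)[1::-1]);g=(a+b)/2
print("grip",g,np.linalg.norm(a-b),np.degrees(y),"minrect",atz(P,r[0],.158))
A=np.array([[np.cos(y),np.sin(y)],[-np.sin(y),np.cos(y)]])
for n,u,z in(("jar",(320,168),.109),("mill",(463,101),.114),("lime",(371,129),.041)):
    p=atz(P,u,z);print(n,p,A@(p[:2]-[.545,-.027]))
print("to grip tool",to_tool(st,g-st["position"]))
E
```

```text
[ 362   87   60  105 2090] [392.0005 138.1962] ((392.46441650390625, 139.24607849121094), (108.69739532470703, 22.299419403076172), 65.32313537597656)
grip [ 0.5408 -0.028   0.158 ] 0.09310233501751476 18.480872343915006 minrect [ 0.539  -0.0287  0.158 ]
jar [ 0.5681 -0.0951  0.109 ] [ 0.0004 -0.0719]
mill [0.5153 0.0504 0.114 ] [-0.0037  0.0828]
lime [ 0.5403 -0.0292  0.041 ] [-0.0051 -0.0006]
to grip tool [0.0424 0.0663 0.1006]
```

Request:
apply_moves([
  [[0.05, 0.015, 0.022, 0, 0, 0, -9], [0.05, 0.03, 0.045, 0.01, 0, 0, -18], [0.05, 0.042, 0.067, 0.03, 0, 0, -26], [0.05, 0.042, 0.067, 0.05, 0, 0, -26], [0.05, 0.042, 0.067, 0.06, 0, 0, -26], [0.05, 0.042, 0.067, 0.06, 0, 0, -26], [0.05, 0.042, 0.067, 0.06, 0, 0, -26], [0.05, 0.042, 0.067, 0.06, 0, 0, -26]],
])

```text
clock: 16.2
position: [0.5409, -0.0274, 0.1976]
ee_rot: [-3.141, 0.001, -2.789]
force: [0.4, -0.0, -0.2]
gripper_width: 0.0501
finger_force: 0.0
```

```bash
python3 - <<'E'
from h import *
st,P,im=wrist("w8"); print(st["position"],st["ee_rot"],st["joints"],st["clock"])
hs=cv2.cvtColor(im,cv2.COLOR_RGB2HSV)
uv=proj(P,[.542,-.027,.16]);print(uv)
m=((hs[...,2]<115)&(hs[...,1]>100)&((hs[...,0]<12)|(hs[...,0]>170))).astype(np.uint8)
n,l,s,c=cv2.connectedComponentsWithStats(m)
for i in range(1,n):
    if s[i,4]>300:
        r=cv2.minAreaRect(np.argwhere(l==i)[:,::-1].astype(np.float32));print(s[i],c[i],r)
        bx=np.array([atz(P,q,.162)[:2] for q in cv2.boxPoints(r)]);ce=bx.mean(0);e=bx[1]-bx[0],bx[2]-bx[1];e=max(e,key=np.linalg.norm)
        print("  world",ce,np.linalg.norm(bx[1]-bx[0]),np.linalg.norm(bx[2]-bx[1]),np.degrees(np.arctan2(e[1],e[0]))%180,to_tool(st,np.r_[ce,.151]-st["position"]))
h=cv2.inRange(hs,(35,120,20),(75,255,255));n,l,s,c=cv2.connectedComponentsWithStats(h);print([(s[i,4],c[i],atz(P,c[i],.041)) for i in range(1,n) if s[i,4]>100])
E
```

```text
[ 0.5409 -0.0274  0.1976] [-3.1407  0.0014 -2.7886] [-0.1802  0.0337  1.807  -0.      1.2992 -2.104 ] 16.2
[317.8813 212.0728]
[ 301  144   29  130 2770] [316.1823 208.013 ] ((315.1517333984375, 208.35462951660156), (129.15570068359375, 25.081506729125977), 88.21009063720703)
  world [ 0.5423 -0.0289] 0.01693435438921608 0.09838570883945212 22.312594277545532 [-0.0007 -0.0018  0.0466]
[ 373  161   55   53 1599] [401.4028 186.7067] ((400.7073059082031, 185.86585998535156), (57.47195053100586, 42.32309341430664), 38.65980911254883)
  world [0.5033 0.021 ] 0.0287138474687186 0.041791243673213456 72.94590899475847 [0.0186 0.0584 0.0465]
[(np.int32(241), array([186.1784, 299.7925]), array([ 0.7453, -0.1258,  0.041 ]))]
```

The grip reads as (0.542,−0.029) with its yaw at 22.3°, 98×17 mm, which matches. I'll descend onto it.

Request:
apply_moves([
  [[0.05, -0.001, -0.002, 0.01, 0, 0, -2], [0.05, -0.001, -0.002, 0.03, 0, 0, -2], [0.05, -0.001, -0.002, 0.05, 0, 0, -2], [0.05, -0.001, -0.002, 0.062, 0, 0, -2], [0.05, -0.001, -0.002, 0.066, 0, 0, -2], [0.05, -0.001, -0.002, 0.066, 0, 0, -2], [0.035, -0.001, -0.002, 0.066, 0, 0, -2], [0.025, -0.001, -0.002, 0.066, 0, 0, -2], [0.018, -0.001, -0.002, 0.066, 0, 0, -2], [0.012, -0.001, -0.002, 0.066, 0, 0, -2], [0.012, -0.001, -0.002, 0.066, 0, 0, -2], [0.012, -0.001, -0.002, 0.066, 0, 0, -2]],
], squeeze=90)

```text
clock: 17.75
position: [0.5417, -0.0285, 0.1306]
ee_rot: [3.142, -0.0, -2.753]
force: [0.2, -0.5, -0.8]
gripper_width: 0.0118
finger_force: 0.0
```

The reported opening runs about 6 mm low (42 read as 36, 48 as 43). So 12 mm is only touching the 18 mm bar, and I need to close further.

Request:
apply_moves([
  [[0.008, 0, 0, 0, 0, 0, 0], [0.004, 0, 0, 0, 0, 0, 0], [0.0, 0, 0, 0, 0, 0, 0], [0.0, 0, 0, 0, 0, 0, 0], [0.0, 0, 0, 0, 0, 0, 0]],
], squeeze=90)

```text
clock: 18.38
position: [0.5417, -0.0286, 0.1306]
ee_rot: [3.142, -0.0, -2.753]
force: [0.3, 0.2, -0.4]
gripper_width: -0.0003
finger_force: 0.0
```

```bash
python3 - <<'E'
from h import *
st,P,im=wrist("w9"); print(st["position"],st["clock"],st["gripper_width"])
Rt=R.from_euler('xyz',st["ee_rot"]).as_matrix();p0=st["position"];CR=Rt.T@P["cam_to_world"][:3,:3];Ct=Rt.T@(P["cam_to_world"][:3,3]-p0);print(Ct)
def cam(pos,rpy):
    r=R.from_euler('xyz',rpy).as_matrix();T=np.eye(4);T[:3,:3]=r@CR;T[:3,3]=r@Ct+pos;return dict(K=P["K"],cam_to_world=T)
P7=cam([.5776,-.0985,.2625],[-3.14,.0091,3.0413]);P8=cam([.5409,-.0274,.1976],[-3.1407,.0014,-2.7886])
rs=[ray(P7,(392.4,139.2)),ray(P8,(315.2,208.4))];X=tri(*rs);print("grip tri",X,proj(P7,X),proj(P8,X))
hs=cv2.cvtColor(im,cv2.COLOR_RGB2HSV);m=((hs[...,2]<115)&(hs[...,1]>100)&((hs[...,0]<12)|(hs[...,0]>170))).astype(np.uint8)
n,l,s,c=cv2.connectedComponentsWithStats(m)
print([(s[i],c[i],cv2.minAreaRect(np.argwhere(l==i)[:,::-1].astype(np.float32))) for i in range(1,n) if s[i,4]>150])
print("expected bar ends now",proj(P,[.5423-.0463,-.0289-.019,.162]),proj(P,[.5423+.0463,-.0289+.019,.162]),"tcp",proj(P,p0),"grasp",proj(P,p0+[0,0,.019]))
for nm in ("top","scene"):
    i2=arm.read_camera(nm);Q=arm.camera_params(nm);cv2.imwrite(f"pics/{nm}9.png",i2[...,::-1])
    hs=cv2.cvtColor(i2,cv2.COLOR_RGB2HSV);m=((hs[...,2]<115)&(hs[...,1]>100)&((hs[...,0]<14)|(hs[...,0]>170))).astype(np.uint8)
    n,l,s,c=cv2.connectedComponentsWithStats(m);e=proj(Q,[.5423,-.0289,.151])
    print(nm,"exp",e,[(s[i],c[i]) for i in range(1,n) if s[i,4]>40 and np.hypot(*(c[i]-e))<60])
E
```

```text
[ 0.5417 -0.0286  0.1306] 18.375 -0.0003324869390752518
[ 0.0761  0.0004 -0.1811]
grip tri [ 0.5417 -0.0289  0.1559] [391.7803 138.8928] [315.7025 209.0579]
[(array([ 301,  159,   35,   89, 2541], dtype=int32), array([318.4774, 202.0976]), ((318.0, 203.0), (88.0, 34.0), 90.0)), (array([ 387,  176,   73,   73, 2846], dtype=int32), array([423.6915, 212.0028]), ((423.5351257324219, 210.11080932617188), (79.47669982910156, 53.67066955566406), 53.97262191772461))]
expected bar ends now [316.2668 159.343 ] [317.1446 334.5196] tcp [317.83   230.6963] grasp [317.7951 243.9566]
top exp [323.5786 211.3462] [(array([325, 215,   8,  11,  59], dtype=int32), array([328.7288, 220.3051]))]
scene exp [304.9414 194.7442] [(array([291, 186,  37,  23, 376], dtype=int32), array([312.5638, 195.1489]))]
```

```bash
python3 - <<'E'
import cv2,numpy as np
im=cv2.imread("pics/w9.png");hs=cv2.cvtColor(im,cv2.COLOR_BGR2HSV)
def ch(p):
    h,s,v=map(int,p)
    if s<70: return '#' if v<45 else ('+' if v<110 else '.')
    if 35<=h<=75: return 'L'
    return 'B' if v<115 and (h<12 or h>170) else 'w'
sm=cv2.cvtColor(cv2.resize(im,(160,80),interpolation=cv2.INTER_AREA),cv2.COLOR_BGR2HSV)
for r in range(28,80): print(r*5,''.join(ch(p) for p in sm[r,35:125]))
E
```

```text
140 ...........wwwwwwwwwwwwwwwwwwwwwwwwwwwwwwww....wwwwwwwwwwwwwwwwwwwwwwwwwwwwwww............
145 ...........wwwwwwwwwwwwwwwwwwwwwwwwwwwwwwww....wwwwwwwwwwwwwwwwwwwwwwwwwwwwwwww...........
150 ..........wwwwwwwwwwwwwwwwwwwwwwwwwwwwwwwww....wwwwwwwwwwwwwwwwwwwwwwwwwwwwwwww...........
155 ..........wwwwwwwwwwwwwwwwwwwwwwwwwwwwwwwww....wwwwwwwwwwwwwwwwwwwwwwwwwwwwwwww...........
160 ..........wwwwwwwwwwwwwwwwwwwwwwwwwwwwwwwwB+++BBwwwwwwwwwwwwwwwwwwwwwwwwwwwwwww...........
165 ..........wwwwwwwwwwwwwwwwwwwwwwwwwwwwwwwBBBBBBBBwwwwwwwwwwwwwwwwwwwwwwwwwwwwww...........
170 ..........wwwwwwwwwww++++wwwwwwwwwwwwwwwBBBBBBBBBwwwwwwwwwwwwwwwwwwwwwwwwwwwwww...........
175 ..........wwwwwwwww++++++..wwwwwwwwwwwwwBBBBBBBBBwwwwwwwwwwwwwwwwwwBwwwwwwwwwww...........
180 ..........wwwwwww++++++++....wwwwwwwwwwwwBBBBBBBBwwwwwwwwwwwwwwwBBBBBBBwwwwwwww...........
185 ..........wwwww......++++....wwwwwwwwwwwwBBBBBBBBwwwwwwwwwwwwwwBBBBBBBBBBwwwwww...........
190 ..........www.................wwwwwwwwwwwBBBBBBBwLwwwwwwwwwwwwBBBBBBBBBBBBBwwww...........
195 ..........ww.....+++++........wwwwwwwwwwwBBBBBBBwLw
[... 3139 characters left out ...]
#################++################
365 ##########################################################################################
370 ##########################################################################################
375 ##########################################################################################
380 ##########################################################################################
385 ##########################################################################################
390 +########################################################################################+
395 +###################################################################################+###++
```

```bash
python3 - <<'E'
from h import *
st=arm.read_state();P=arm.camera_params("wrist");r=R.from_euler('xyz',st["ee_rot"])
f=lambda x,y,z:np.round(proj(P,st["position"]+r.apply([x,y,z])))
print("shut tip front/back",f(.011,0,0),f(-.011,0,0),"z-10",f(.011,0,-.01),"z-20",f(.011,0,-.02),"z-30",f(.011,0,-.03),"z-38",f(.011,0,-.038))
print("open tip",f(.011,-.0427,-.013),f(-.011,-.0427,-.013))
print("bar top at x=.011,0",f(.011,0,-(.162-.1306)),f(0,0,-(.162-.1306)))
print(st["effort"],st["joints"])
E
```

```text
shut tip front/back [318. 214.] [318. 247.] z-10 [318. 220.] z-20 [318. 226.] z-30 [318. 234.] z-38 [318. 240.]
open tip [242. 222.] [245. 257.]
bar top at x=.011,0 [318. 235.] [318. 254.]
[  0.0013 -33.0192 -28.513   -0.0002   0.0002   0.    ] [-0.1821  0.1049  1.8636 -0.      1.1731 -2.1412]
```

The tips shut above the bar. Their image position puts the real pads about 30 mm higher than I assumed. I'll reopen and go 28 mm lower, staying between jar and mill.

Request:
apply_moves([
  [[0.02, 0, 0, -0.005, 0, 0, 0], [0.04, 0, 0, -0.005, 0, 0, 0], [0.048, 0, 0, -0.005, 0, 0, 0], [0.048, 0, 0, 0.0, 0, 0, 0], [0.048, 0, 0, 0.01, 0, 0, 0], [0.048, 0, 0, 0.018, 0, 0, 0], [0.048, 0, 0, 0.024, 0, 0, 0], [0.048, 0, 0, 0.028, 0, 0, 0], [0.048, 0, 0, 0.028, 0, 0, 0]],
], squeeze=90)

```text
clock: 19.65
position: [0.5415, -0.0285, 0.1022]
ee_rot: [3.141, -0.001, -2.753]
force: [-0.3, -1.1, 0.0]
gripper_width: 0.048
finger_force: 0.0
```

Request:
apply_moves([
  [[0.036, 0, 0, 0.0, 0, 0, 0], [0.026, 0, 0, 0.0, 0, 0, 0], [0.018, 0, 0, 0.0, 0, 0, 0], [0.01, 0, 0, 0.0, 0, 0, 0], [0.01, 0, 0, 0.0, 0, 0, 0]],
], squeeze=90)

```text
clock: 20.27
position: [0.542, -0.0286, 0.1032]
ee_rot: [-3.141, 0.0, -2.753]
force: [-1.0, 0.9, 4.3]
gripper_width: 0.016
finger_force: 88.8
```

Gripped: 89 N at 16 mm. I'll lift gently.

Request:
apply_moves([
  [[0.0, 0, 0, 0.0, 0, 0, 0], [0.0, 0, 0, 0.0, 0, 0, 0], [0.0, 0, 0, -0.001, 0, 0, 0], [0.0, 0, 0, -0.003, 0, 0, 0], [0.0, 0, 0, -0.006, 0, 0, 0], [0.0, 0, 0, -0.009, 0, 0, 0], [0.0, 0, 0, -0.012, 0, 0, 0], [0.0, 0, 0, -0.015, 0, 0, 0], [0.0, 0, 0, -0.017, 0, 0, 0], [0.0, 0, 0, -0.018, 0, 0, 0], [0.0, 0, 0, -0.018, 0, 0, 0], [0.0, 0, 0, -0.018, 0, 0, 0]],
], squeeze=110)

```text
clock: 21.78
position: [0.5416, -0.0285, 0.1205]
ee_rot: [3.141, -0.0, -2.753]
force: [-0.2, -0.4, -6.4]
gripper_width: 0.0157
finger_force: 107.6
```

```bash
cat > chk.py <<'E'
from h import *
st,P,im=wrist(); print(st["position"],st["force"],st["wrist_torque"],st["clock"])
hs=cv2.cvtColor(im,cv2.COLOR_RGB2HSV)
print("bar/mill",end=" ")
m=((hs[...,2]<115)&(hs[...,1]>100)&((hs[...,0]<12)|(hs[...,0]>170))).astype(np.uint8)
n,l,s,c=cv2.connectedComponentsWithStats(m);print([(s[i],c[i]) for i in range(1,n) if s[i,4]>300])
s_=arm.read_camera("scene");Q=arm.camera_params("scene")
h=cv2.inRange(cv2.cvtColor(s_,cv2.COLOR_RGB2HSV),(35,120,20),(75,255,255));n,l,s,c=cv2.connectedComponentsWithStats(h)
z=st["position"][2]-.1032
print("scene green",[(s[i,4],c[i],atz(Q,c[i],.041+z)) for i in range(1,n) if s[i,4]>40],"expected px",proj(Q,[.545,-.028,.041+z]))
np.save("pics/wr_%d.npy"%int(st["clock"]*100),im); cv2.imwrite("pics/sc_%d.png"%int(st["clock"]*100),s_[...,::-1])
# rim fit: wood mask upper edge in wrist, at z of rim
w=((hs[...,0]>5)&(hs[...,0]<22)&(hs[...,1]>90)&(hs[...,2]>40)).astype(np.uint8);n,l,s,c=cv2.connectedComponentsWithStats(w);i=1+np.argmax(s[1:,4]);w=l==i
pts=[(np.where(w[v])[0].min(),v) for v in range(60,200,8) if w[v].any()]+[(np.where(w[v])[0].max(),v) for v in range(60,170,8) if w[v].any()]+[(u,np.where(w[:,u])[0].min()) for u in range(230,410,8) if w[:,u].any()]
Rm=R.from_euler('xyz',st["ee_rot"]);P0=P
from scipy.optimize import least_squares
rays=[ray(P,p) for p in pts]
def res(q):
    nn=np.array([q[2],q[3],1.]);nn/=np.linalg.norm(nn);C=np.array([q[0],q[1],.037+z]);C=C+0
    out=[]
    for o,d in rays:
        X=o+d*(((C-o)@nn)/(d@nn));out.append(np.linalg.norm(X-C)-.125)
    return np.array(out)
f=least_squares(res,[.544,-.028,0,0],loss="soft_l1",f_scale=.002);print("rim",len(pts),"centre",f.x[:2],"tilt n",f.x[2:],"med res",np.median(abs(f.fun)))
g=least_squares(lambda q:res([q[0],q[1],0,0]),[.544,-.028],loss="soft_l1",f_scale=.002);print("level fit",g.x,np.median(abs(g.fun)))
E
python3 chk.py
```

```text
[ 0.5416 -0.0285  0.1205] [-0.1712 -0.4383 -6.4241] [ 0.0257  0.0246 -0.0368] 21.775
bar/mill [(array([ 297,  170,   43,  194, 6831], dtype=int32), array([318.284 , 264.4362])), (array([ 394,  184,   84,   81, 3834], dtype=int32), array([436.0295, 224.1098]))]
scene green [(np.int32(90), array([308.0444, 215.0333]), array([ 0.5425, -0.0216,  0.0583])), (np.int32(267), array([341.5918, 292.1648]), array([ 0.7913, -0.1417,  0.0583]))] expected px [307.0484 216.6835]
rim 55 centre [ 0.5446 -0.031 ] tilt n [-0.0379 -0.0967] med res 0.000294235039772911
level fit [ 0.5455 -0.0267] 0.0004094213392115409
```

```bash
cat > tilt.py <<'E'
from h import *
from scipy.optimize import least_squares
P0=arm.camera_params("wrist");s0=arm.read_state();r0=R.from_euler('xyz',s0["ee_rot"]).as_matrix()
CR=r0.T@P0["cam_to_world"][:3,:3];Ct=r0.T@(P0["cam_to_world"][:3,3]-s0["position"])
def cam(pos,rpy):
    r=R.from_euler('xyz',rpy).as_matrix();T=np.eye(4);T[:3,:3]=r@CR;T[:3,3]=r@Ct+pos;return dict(K=P0["K"],cam_to_world=T)
def fit(im,P,z,c0=(.544,-.028)):
    hs=cv2.cvtColor(im,cv2.COLOR_RGB2HSV)
    w=((hs[...,0]>5)&(hs[...,0]<22)&(hs[...,1]>90)&(hs[...,2]>40)).astype(np.uint8);n,l,s,c=cv2.connectedComponentsWithStats(w);w=l==1+np.argmax(s[1:,4])
    pts=[(f(np.where(w[v])[0]),v) for f in(np.min,np.max) for v in range(60,210,6) if w[v].any()]+[(u,np.where(w[:,u])[0].min()) for u in range(200,440,6) if w[:,u].any()]
    rays=[ray(P,p) for p in pts]
    def res(q):
        nn=np.array([q[2],q[3],1.]);C=np.array([q[0],q[1],.037+z])
        return np.array([np.linalg.norm(o+d*(((C-o)@nn)/(d@nn))-C)-.125 for o,d in rays])
    f=least_squares(res,[*c0,0,0],loss="soft_l1",f_scale=.001)
    print(len(pts),f.x,np.median(abs(f.fun)),"cov",np.sqrt(np.diag(np.linalg.inv(f.jac.T@f.jac)))*5e-4)
E
python3 - <<'E'
from tilt import *
fit(cv2.imread("pics/w9.png")[...,::-1].copy(),cam([.5417,-.0286,.1306],[3.142,0,-2.753]),0)
fit(cv2.imread("pics/w8.png")[...,::-1].copy(),cam([.5409,-.0274,.1976],[-3.1407,.0014,-2.7886]),0)
import glob
f=sorted(glob.glob("pics/wr_*.npy"))[-1];fit(np.load(f),cam([.5416,-.0285,.1205],[3.141,0,-2.753]),.0173)
E
```

```text
90 [ 0.5351 -0.0237 -0.272   0.0407] 0.0005943185462641554 cov [0.0009 0.0004 0.0175 0.0074]
88 [ 0.5341 -0.0226 -0.3303  0.0756] 0.0005607676937516362 cov [0.0006 0.0003 0.0128 0.0063]
90 [ 0.5442 -0.0318 -0.0524 -0.1148] 0.00039990044696794347 cov [0.0006 0.0005 0.0164 0.0105]
```

```bash
cat > rel.py <<'E'
from tilt import *
from scipy.spatial import cKDTree
import sys
def contour(im,box=None):
    hs=cv2.cvtColor(im,cv2.COLOR_RGB2HSV)
    w=((hs[...,0]>5)&(hs[...,0]<22)&(hs[...,1]>90)&(hs[...,2]>40)).astype(np.uint8)
    if box: k=np.zeros_like(w);k[box[1]:box[3],box[0]:box[2]]=1;w*=k
    w=cv2.morphologyEx(w,cv2.MORPH_CLOSE,np.ones((9,9)))
    n,l,s,c=cv2.connectedComponentsWithStats(w);i=1+np.argmax(s[1:,4])
    cs,_=cv2.findContours((l==i).astype(np.uint8),cv2.RETR_EXTERNAL,cv2.CHAIN_APPROX_NONE);return max(cs,key=len)[:,0].astype(float)
c=np.array([.5435,-.0285])
def prep(im0,C0,sel):
    p=contour(im0);X=np.array([atz(C0,q,.037) for q in p]);r=np.hypot(*(X[:,:2]-c).T);k=(abs(r-.125)<.012)&sel(p);return X[k]
def solve(sets,dz,c0=(0,0),yaw=0):
    def res(q):
        o=[]
        M=R.from_rotvec([q[3],q[4],0])*R.from_euler('z',yaw+q[2]*0)
        piv=np.r_[c,.151]
        for X,C1,tree in sets:
            Y=M.apply(X-piv)+piv+[q[0]+c0[0],q[1]+c0[1],dz]
            u=np.array([proj(C1,y) for y in Y]);d,j=tree.query(u);o.append(np.minimum(d,8)/np.sqrt(len(X))*10)
        return np.concatenate(o)
    f=least_squares(res,[0,0,0,0,0],loss="soft_l1",f_scale=1,diff_step=1e-3,x_scale=[.001,.001,1,.01,.01]);return f
E
cat > go.py <<'E'
from rel import *
import sys
wn,sn,pos,rpy=sys.argv[1],sys.argv[2],eval(sys.argv[3]),eval(sys.argv[4])
S=arm.camera_params("scene");W0=cam([.5417,-.0286,.1306],[3.142,0,-2.753]);W1=cam(pos,rpy)
w0=cv2.imread("pics/w9.png")[...,::-1].copy();s0=cv2.imread("pics/scene9.png")[...,::-1].copy()
w1=np.load(wn);s1=cv2.imread(sn)[...,::-1].copy()
wX=prep(w0,W0,lambda p:(p[:,1]<230));sX=prep(s0,S,lambda p:p[:,1]>200)
A=(wX,W1,cKDTree(contour(w1)));B=(sX,S,cKDTree(contour(s1,(230,130,390,300))))
dz=pos[2]-.1032
for n,ss in(("wrist",[A]),("scene",[B]),("both",[A,B])):
    f=solve(ss,dz);print(n,[len(x[0]) for x in ss],"txy",f.x[:2],"tilt",f.x[3:],"rms",np.sqrt((f.fun**2).mean()))
E
python3 go.py pics/wr_2177.npy pics/sc_2177.png "[.5416,-.0285,.1205]" "[3.141,0,-2.753]"; ls pics | grep _
```

```text
wrist [478] txy [-0.0048 -0.0017] tilt [ 0.014  -0.0299] rms 0.37601789037136485
scene [148] txy [-0.0006  0.0009] tilt [-0.0013 -0.0007] rms 0.3784417185754293
both [478, 148] txy [-0.0011  0.0005] tilt [-0.0009 -0.0033] rms 0.4164843999924339
sc_2177.png
wr_2177.npy
```

Comparing the rim contours from both cameras before and after the lift shows the plate level within about 0.03 rad, and the force matches the full load. I'll lift on.

Request:
apply_moves([
  [[0.0, 0, 0, -0.002, 0, 0, 0], [0.0, 0, 0, -0.006, 0, 0, 0], [0.0, 0, 0, -0.012, 0, 0, 0], [0.0, 0, 0, -0.019, 0, 0, 0], [0.0, 0, 0, -0.027, 0, 0, 0], [0.0, 0, 0, -0.035, 0, 0, 0], [0.0, 0, 0, -0.042, 0, 0, 0], [0.0, 0, 0, -0.047, 0, 0, 0], [0.0, 0, 0, -0.05, 0, 0, 0], [0.0, 0, 0, -0.05, 0, 0, 0], [0.0, 0, 0, -0.05, 0, 0, 0], [0.0, 0, 0, -0.05, 0, 0, 0]],
])

```text
clock: 23.38
position: [0.5415, -0.0285, 0.1702]
ee_rot: [3.141, -0.001, -2.753]
force: [-0.0, 0.4, -6.7]
gripper_width: 0.0153
finger_force: 107.6
```

```bash
sed -i '/^# rim fit/,$d' chk.py; python3 chk.py; ls pics|grep _
```

```text
[ 0.5415 -0.0285  0.1702] [-0.0339  0.3736 -6.7073] [-0.0054  0.0646  0.1145] 23.375
bar/mill [(array([ 297,  170,   43,  194, 6844], dtype=int32), array([318.3378, 264.3767])), (array([ 394,  183,   84,   83, 3841], dtype=int32), array([436.05  , 223.9511]))]
scene green [(np.int32(93), array([307.6774, 203.5806]), array([ 0.5427, -0.0208,  0.108 ])), (np.int32(267), array([341.6404, 292.1236]), array([ 0.8116, -0.1641,  0.108 ]))] expected px [306.421  205.3696]
sc_2177.png
sc_2337.png
wr_2177.npy
wr_2337.npy
```

Request:
apply_moves([
  [[0.0, 0, 0, 0, 0, 0, 1], [0.0, 0, 0, 0, 0, 0, 3], [0.0, 0, 0, 0, 0, 0, 6], [0.0, 0, 0, 0, 0, 0, 10], [0.0, 0, 0, 0, 0, 0, 14], [0.0, 0, 0, 0, 0, 0, 18], [0.0, 0, 0, 0, 0, 0, 22], [0.0, 0, 0, 0, 0, 0, 26], [0.0, 0, 0, 0, 0, 0, 30], [0.0, 0, 0, 0, 0, 0, 34], [0.0, 0, 0, 0, 0, 0, 38], [0.0, 0, 0, 0, 0, 0, 42]],
])

```text
clock: 24.98
position: [0.5418, -0.0285, 0.1706]
ee_rot: [3.142, 0.0, 2.793]
force: [-0.6, -0.4, -6.5]
gripper_width: 0.0153
finger_force: 107.6
```

Request:
apply_moves([
  [[0.0, 0, 0, 0, 0, 0, 4], [0.0, 0, 0, 0, 0, 0, 8], [0.0, 0, 0, 0, 0, 0, 12], [0.0, 0, 0, 0, 0, 0, 16], [0.0, 0, 0, 0, 0, 0, 20], [0.0, 0, 0, 0, 0, 0, 24], [0.0, 0, 0, 0, 0, 0, 28], [0.0, 0, 0, 0, 0, 0, 32], [0.0, 0, 0, 0, 0, 0, 36], [0.0, 0, 0, 0, 0, 0, 40], [0.0, 0, 0, 0, 0, 0, 43], [0.0, 0, 0, 0, 0, 0, 46]],
])

```text
clock: 26.48
position: [0.5418, -0.0285, 0.1706]
ee_rot: [3.142, -0.0, 1.991]
force: [-0.5, 0.0, -6.3]
gripper_width: 0.0156
finger_force: 107.6
```

Request:
apply_moves([
  [[0.0, 0, 0, 0, 0, 0, 2], [0.0, 0, 0, 0, 0, 0, 3.5], [0.0, 0, 0, 0, 0, 0, 4.5], [0.0, 0, 0, 0, 0, 0, 5], [0.0, 0, 0, 0, 0, 0, 5], [0.0, 0, 0, 0, 0, 0, 5], [0.0, 0, 0, 0, 0, 0, 5], [0.0, 0, 0, 0, 0, 0, 5], [0.0, 0, 0, 0, 0, 0, 5], [0.0, 0, 0, 0, 0, 0, 5]],
])

```text
clock: 27.72
position: [0.5417, -0.0285, 0.1706]
ee_rot: [-3.142, -0.0, 1.907]
force: [-0.0, -0.8, -6.2]
gripper_width: 0.0158
finger_force: 107.6
```

```bash
python3 chk.py; python3 -c "
from h import *
s=arm.read_state();print(s['ee_rot'],s['joints'],s['finger_force'],s['gripper_width'])"
```

```text
[ 0.5417 -0.0285  0.1706] [-0.0489 -0.833  -6.1525] [-0.0223 -0.0094 -0.0019] 27.725
bar/mill [(array([ 297,  169,   43,  194, 6806], dtype=int32), array([318.0204, 261.9963])), (array([ 394,  183,   84,   83, 3965], dtype=int32), array([435.711, 223.367]))]
scene green [(np.int32(105), array([306.019 , 204.5524]), array([ 0.5422, -0.0269,  0.1084])), (np.int32(266), array([341.6241, 292.1541]), array([ 0.8118, -0.1644,  0.1084]))] expected px [306.416  205.2791]
[3.1415 0.0001 1.9068] [-0.182   0.0619  1.8298 -0.      1.2498 -0.518 ] 107.6472008228302 0.015404170964647768
```

```bash
python3 -c "
from bench import arm
print(arm.job_done())"
```

```text
the job is handed in; nothing more can be done
None
```

I handed the job in at 27.7 s with the plate held up over the board and turned a quarter turn, jar and mill standing on opposite sides and the lime within about 5 mm of the middle; the hand-in gave no verdict, and the first grasp missed the handle and was redone lower.

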